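# Build the stepped foot of a sculpture mount

## Task

Thread the two brick-red collars onto the upright pin of the dark round stand to make the foot of a sculpture mount: the wide one first, flat on the base, then the narrow one flat on top of it. Lower them into place rather than dropping them, because brick chips, and leave the grey metal collar where it is.

Things in the scene. Friction and masses are not known exactly. Their poses are not given: they have to be found in the camera images.
- pin_foot (a point): Sculpture stand, fixed to the table (it does not move when pushed): a dark steel disc 120 mm in diameter and 14 mm thick, with an upright bright steel pin 12 mm in diameter at its centre. The pin rises 58 mm above the disc's upper face (72 mm above the table); its top 7 mm taper to 4 mm. The point is the foot of the pin, at the centre of the disc's upper face; z points up along the pin.
- wide_center (a point): Wide collar: brick-red ring, outer diameter 60 mm, bore 28 mm, height 26 mm, about 0.16 kg, loose, lying flat on the table. The point is its centre, half-way up (13 mm above its underside); z is the axis of the bore.
- narrow_center (a point): Narrow collar: brick-red ring, outer diameter 44 mm, bore 28 mm, height 26 mm, about 0.06 kg, loose, lying flat on the table. The point is its centre, half-way up (13 mm above its underside); z is the axis of the bore. (A brick-red disc 54 mm wide without a hole also lies about; it is not part of the job.)
- grey_center (a point): Grey metal collar, not wanted: outer diameter 52 mm, bore 28 mm, height 26 mm, loose, lying flat on the table. The point is its centre, half-way up; z is the axis of the bore.
Mind the look-alikes: they are no part of the job. Leave any yellow look-alike of the part that bears wide_center alone.

How it is judged:
By the outcome, as a careful person would: the job done as asked, in the order asked, and still so for the second after the job is handed in, with the robot touching nothing.
It also fails if it takes over 58 s, if anything falls off the work surface, if the arm or the gripper's body presses on something with over 40 N, if the wrist force passes 120 N, or if a joint passes its speed limit or range.

## Robot

A 6-joint arm with a two-finger parallel gripper is mounted at the origin on the work surface. World frame = base frame: x ahead of the robot, y to its left, z up, the work surface at z = 0. Lengths are in m, angles in rad, forces in N, time in s.
With the tool pointing down it reaches from about 0.225 to 0.725 m from the base axis. Payload 3.1 kg.
Tool frame: the origin (TCP) lies on the centre line of the jaws, within the pads' length; the fingertips stand 17 mm ahead of it and the grasp point (between the pads) lies 2 mm behind it (tcp_to_tips is the distance from the TCP to the fingertips, in m); x points along the fingers, z is the direction in which the jaws open and shut, and the axes are right-handed (so a half turn about x gives the same grasp; the last joint's range is limited). The gripper opens to 85 mm and grips with 20 to 120 N. Pads are 22 mm wide; open, the fingers measure 114 mm over their backs; the gripper's body (76 mm by 85 mm) begins 54 mm behind the grasp point. The pads swing forward as they close: fully open they stand 13 mm farther back than shut.
Start: joints at [-1.374, 0.048, 0.099, 1.622, 0, 1.443], TCP at [0.168, -0.498, 0.248] pointing down, gripper open.
Joint ranges: [-2.91, 2.91], [-0.99, 1.94], [-1.21, 1.42], [-2.12, 2.29], [-1.49, 1.47], [-3.14, 3.14]. Speed limits (rad/s): [2.79, 2.79, 3.14, 3.14, 3.14, 3.14].

## Interface

Orientations are given as a 3x3 rotation matrix whose columns are the frame's x, y, z axes.
In Python, from bench import move_to, move_l, movej, open_jaws, grasp, wait, ik, sense, capture, Unreachable, hand_in, tcp_to_tips gives the robot as it stands. Calls block until the motion is done:
- move_to(position, orientation): joint-space move of the TCP to a pose.
- move_l(position, orientation=None, v=0.15): straight line of the TCP; orientation=None keeps the orientation; v is the mean speed in m/s.
- movej(angles): joint-space move.
- open_jaws() and grasp(): open the fingers fully, or close them until they stop; the grip force is fixed at half the most.
- wait(seconds).
- ik(position, orientation): joint angles nearest the present ones, or None.
- sense(): the state.
- capture(name): name is "scene" or "top"; returns a dict with "img" (384x512x3 uint8, red, green, blue), "mtx" (3x3 intrinsics, pixels), "D" ([k1, k2, p1, p2, k3] as OpenCV has them; the pictures are not rectified), "pose" (4x4, takes a point from camera to world coordinates). Camera axes: x right, y down, z forward; pixel columns grow to the right and rows downward; lengths in m; the calibration is good to about 2 mm. A picture is of the moment at which its call begins. There is no depth.
A pose or a line that the arm cannot do raises Unreachable and nothing moves.
- hand_in(): hands the job in, once; it reports no verdict.
The state is a dict: "t": time; "qpos": joint angles; "joint_vel": joint speeds; "tau": joint torques, N m; "position": TCP position; "eef_rot": TCP orientation; "wrist_force": force on the tool from outside, world axes, zero at the start; "wrist_torque": the same for the moment, N m; "grip_width": opening from 0.0 (shut) to 1.0 (fully open).
Only numpy, scipy, OpenCV 4.12 (cv2) and the standard library are available. Lean on these libraries where they do the work, as an engineer would, in place of code of your own. Each camera call takes 0.05 s, during which the arm holds its last target. There are 200 camera calls.

## Working session

There is one attempt and no reset: what is moved stays moved. The work goes in short steps, each a Python script; the robot and the scene stay as the last script left them, time stands still between calls to the robot, and variables do not carry over. Pictures are saved under pics/ and viewed, about 8 in all and at most 12, crops included, and the job is handed in when it is done.

```bash
mkdir -p pics; ls
python3 - <<'E'
from bench import *
import cv2, numpy as np
for n in("scene","top"):
    c=capture(n); cv2.imwrite(f"pics/{n}0.png",c["img"][:,:,::-1]); print(n,c["mtx"].tolist(),c["D"],np.round(c["pose"],3).tolist())
s=sense(); print(s["t"],s["position"],np.round(s["eef_rot"],3).tolist(),s["wrist_force"],tcp_to_tips)
E
```

```text
pics
scene [[387.9342051161818, 0.0, 260.83054898691415], [0.0, 387.9342051161818, 190.1580945757117], [0.0, 0.0, 1.0]] [-0.11022718  0.          0.          0.          0.        ] [[-0.753, 0.38, -0.538, 1.046], [0.658, 0.41, -0.631, 0.626], [-0.019, -0.829, -0.559, 0.621], [0.0, 0.0, 0.0, 1.0]]
top [[380.34806422221845, 0.0, 253.78585139154077], [0.0, 380.34806422221845, 191.5418162225848], [0.0, 0.0, 1.0]] [0.01527491 0.         0.         0.         0.        ] [[0.013, -0.999, 0.046, 0.438], [-1.0, -0.012, 0.009, -0.034], [-0.008, -0.046, -0.999, 0.982], [0.0, 0.0, 0.0, 1.0]]
0.1 [ 0.16741733 -0.49702591  0.24721908] [[-0.0, 0.948, 0.319], [0.002, 0.319, -0.948], [-1.0, 0.0, -0.002]] [-0.98609088 -0.31660629 -0.00757474] 0.017
```

View pics/scene0.png

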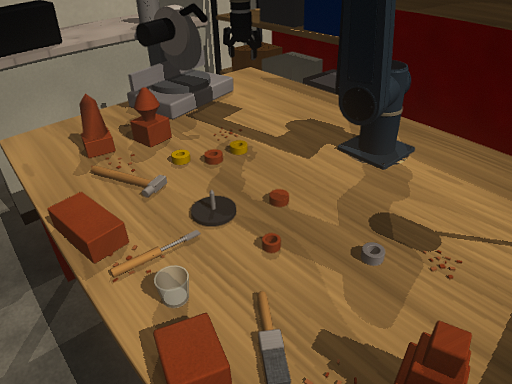

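View pics/top0.png

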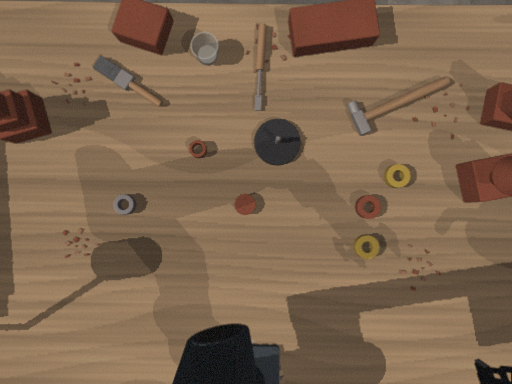

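Seen in top view (2 pictures viewed so far):
- Stand at (278,142).
- Red rings at (369,207), which looks wide, and (198,149), which looks narrow.
- Solid red disc at (245,204).
- Yellow look-alikes at (398,176) and (367,247), either side of the wide ring.
- Grey ring at (124,204).

Next I'll measure each of these and make one close crop.

```bash
cat > h.py <<'E'
from bench import *
import cv2, numpy as np
def ray(c,uv,z):
    p=cv2.undistortPoints(np.array([[uv]],float),c["mtx"],np.array(c["D"],float))[0,0]
    P=np.array(c["pose"]); d=P[:3,:3]@[p[0],p[1],1]; o=P[:3,3]
    return o+d*(z-o[2])/d[2]
def proj(c,X):
    T=np.linalg.inv(np.array(c["pose"]))
    return cv2.projectPoints(np.array([X],float),cv2.Rodrigues(T[:3,:3])[0],T[:3,3],c["mtx"],np.array(c["D"],float))[0][0,0]
def mask(c,kind):
    h=cv2.cvtColor(c["img"],cv2.COLOR_RGB2HSV); H,S,V=[h[...,i].astype(int) for i in range(3)]
    m={"red":((H<=8)|(H>=172))&(S>140)&(V>40),"yellow":(H>20)&(H<35)&(S>170)&(V>60),
       "grey":(S<70)&(V>60),"dark":(V<70)&(S<110)}[kind]
    return m.astype(np.uint8)*255
def blob(c,kind,near,r=25,z=0.013):
    """silhouette (convex hull) centroid of the blob nearest a pixel, cast to height z, and its hull's equivalent diameter (m)"""
    m=mask(c,kind); w=np.zeros_like(m); cv2.circle(w,tuple(int(round(v)) for v in near),r,255,-1)
    cs=cv2.findContours(m&w,cv2.RETR_EXTERNAL,cv2.CHAIN_APPROX_NONE)[0]
    k=cv2.convexHull(max(cs,key=cv2.contourArea)); M=cv2.moments(k)
    uv=np.array([M["m10"]/M["m00"],M["m01"]/M["m00"]])
    d=2*np.sqrt(M["m00"]/np.pi)+1
    p=ray(c,uv,z); dist=np.linalg.norm(p-np.array(c["pose"])[:3,3])
    return uv,p,d*dist/c["mtx"][0,0],d
E
python3 - <<'E'
from h import *
t=capture("top");s=capture("scene")
f=lambda a:np.round(a,4)
for n,k,a,b in [("wide","red",(369,207),(213,157)),("narrow","red",(198,149),(271,243)),("disc","red",(245,204),(279,198)),("yel1","yellow",(398,176),(180,157)),("yel2","yellow",(367,247),(238,147)),("grey","grey",(124,204),(373,254))]:
    for c,px in((t,a),(s,b)):
        u,p,d,_=blob(c,k,px,18); print(n,u.round(1),f(p),"dia",f(d))
u,p,d,_=blob(t,"dark",(278,142),27,.01); print("stand",u,f(p),d)
u,p,d,_=blob(s,"dark",(213,210),28,.007); print("stand s",u,f(p),d)
q=cv2.resize(t["img"][120:230,180:420],None,fx=3,fy=3,interpolation=cv2.INTER_CUBIC)
q2=cv2.resize(s["img"][130:270,160:300],None,fx=4,fy=4,interpolation=cv2.INTER_CUBIC)[:,:]
q=q[:, :]; o=np.zeros((600,800,3),np.uint8); o[:264,:576]=cv2.resize(q,(576,264)); o[264:600,:336]=cv2.resize(q2,(336,336))
o[264:600,400:736]=cv2.resize(s["img"][180:230,185:235],(336,336),interpolation=cv2.INTER_CUBIC)
cv2.imwrite("pics/crop1.png",o[:,:,::-1])
E
```

```text
wide [367.8 206.5] [ 0.4485 -0.3158  0.013 ] dia 0.0626
wide [211.7 150.5] [ 0.4253 -0.3509  0.013 ] dia 0.0123
narrow [197.5 148.4] [0.5919 0.1197 0.013 ] dia 0.0429
narrow [278.7 238. ] [0.5634 0.1203 0.013 ] dia 0.0057
disc [244.6 204.1] [ 0.4506 -0.0031  0.013 ] dia 0.0512
disc [276.7 190.3] [ 0.4288 -0.0306  0.013 ] dia 0.0067Traceback (most recent call last):
  File "<stdin>", line 6, in <module>
  File "h.py", line 19, in blob
    k=cv2.convexHull(max(cs,key=cv2.contourArea)); M=cv2.moments(k)
                     ~~~^^^^^^^^^^^^^^^^^^^^^^^^
ValueError: max() iterable argument is empty
```

```bash
sed -i 's/((H<=8)|(H>=172))&(S>140)&(V>40)/((H<=10)|(H>=172))\&(S>145)\&(V>35)/; s/(H>20)&(H<35)&(S>170)&(V>60)/(H>20)\&(H<35)\&(S>190)\&(V>60)/' h.py
python3 - <<'E'
from h import *
t=capture("top");s=capture("scene")
h=lambda c,u:cv2.cvtColor(c["img"],cv2.COLOR_RGB2HSV)[u[1],u[0]].tolist()
print([h(s,u) for u in [(209,162),(213,152),(271,250),(265,240),(280,200),(278,191),(230,175),(300,220)]], [h(t,u) for u in [(398,166),(390,176),(367,257),(124,196),(369,198),(245,204),(320,200),(265,150)]])
f=lambda a:np.round(a,4)
for n,k,a,b in [("wide","red",(369,207),(213,157)),("narrow","red",(198,149),(271,243)),("disc","red",(245,204),(279,198)),("yel1","yellow",(398,176),(180,157)),("yel2","yellow",(367,247),(238,147)),("grey","grey",(124,204),(373,254))]:
    for c,px in((t,a),(s,b)):
        try: u,p,d,_=blob(c,k,px,18); print(n,u.round(1),f(p),"dia",f(d))
        except ValueError: print(n,"none")
u,p,d,_=blob(t,"dark",(278,142),27,.01); print("stand",u,f(p),d)
u,p,d,_=blob(s,"dark",(213,210),28,.007); print("stand s",u,f(p),d)
o=np.zeros((600,800,3),np.uint8); o[:264,:576]=cv2.resize(t["img"][120:230,180:420],(576,264)); o[264:600,:336]=cv2.resize(s["img"][130:270,160:300],(336,336))
o[264:600,400:736]=cv2.resize(s["img"][180:230,185:235],(336,336),interpolation=cv2.INTER_CUBIC)
cv2.imwrite("pics/crop1.png",o[:,:,::-1])
E
```

```text
[[9, 195, 77], [9, 198, 98], [9, 198, 99], [9, 197, 114], [9, 200, 112], [8, 205, 132], [16, 147, 118], [17, 149, 115]] [[21, 155, 163], [21, 152, 166], [21, 151, 147], [11, 23, 124], [8, 145, 125], [7, 139, 112], [15, 92, 122], [23, 21, 48]]
wide [366.9 207.3] [ 0.4465 -0.3136  0.013 ] dia 0.0591
wide [213.5 156.4] [ 0.4445 -0.3134  0.013 ] dia 0.0553
narrow [199.4 151.6] [0.5838 0.1147 0.013 ] dia 0.0324
narrow [271.1 242.3] [0.5869 0.1196 0.013 ] dia 0.047
disc [244.7 204.3] [ 0.4501 -0.0033  0.013 ] dia 0.0498
disc [279.  197.7] [ 4.484e-01 -1.000e-04  1.300e-02] dia 0.0516
yel1 none
yel1 [180.3 156.6] [ 0.5248 -0.3877  0.013 ] dia 0.0603
yel2 none
yel2 [238.4 147. ] [ 0.3449 -0.3091  0.013 ] dia 0.0584
grey [123.1 204. ] [0.447  0.3066 0.013 ] dia 0.058
grey [373.4 252.9] [0.4409 0.3037 0.013 ] dia 0.0545
stand [277.31429729 141.76609964] [ 0.6119 -0.0849  0.01  ] 0.12161149014566879
stand s [213.30308789 210.25241489] [ 0.61  -0.082  0.007] 0.10020809345099281
```

View pics/crop1.png

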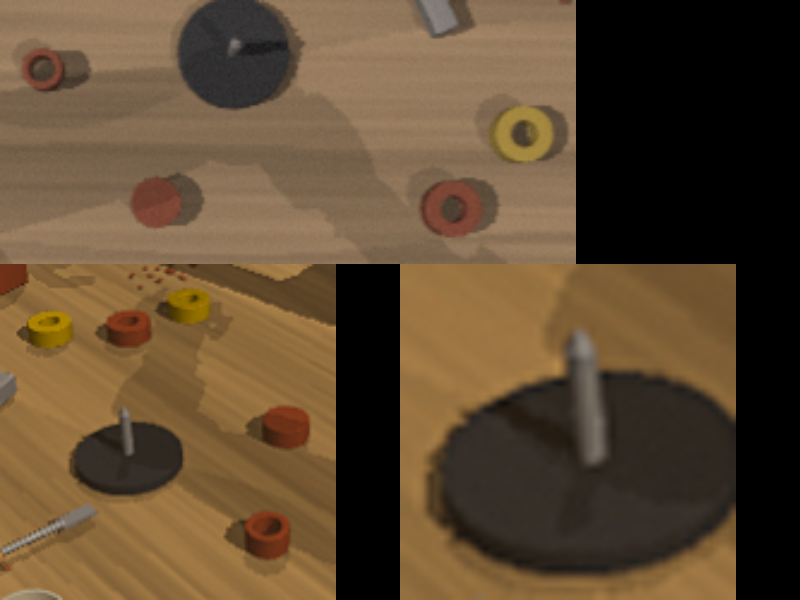

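Picture 3 confirms the choice. The red wide ring with a hole is at top (367,207), between the yellow rings. The narrow red ring is at top (198,149), and the solid disc at (245,204) has no hole. The pin foot shows at scene (214,210) and the tip at (212,191). I'll relax the top mask, average the two views, then pick up the wide collar.

```bash
sed -i 's/(S>145)/(S>105)/' h.py
cat >> h.py <<'E'
def down(deg):
    a=np.deg2rad(deg); z=np.array([np.cos(a),np.sin(a),0]); x=np.array([0,0,-1.]); return np.column_stack([x,np.cross(z,x),z])
def lower(xy,z0,z1,R,fmax=3,step=.002,v=.03):
    f0=sense()["wrist_force"][2]
    for z in np.arange(z0,z1-1e-6,-step):
        move_l([*xy,z],R,v=v); df=sense()["wrist_force"][2]-f0
        if abs(df)>fmax: break
    s=sense(); print("lowered to",z,s["position"].round(4),"df",round(df,2)); return z
def st():
    s=sense(); print("t",round(s["t"],2),"pos",s["position"].round(4),"grip",round(s["grip_width"],3),"F",s["wrist_force"].round(2))
E
python3 - <<'E'
from h import *
t=capture("top");s=capture("scene")
r={}
for n,a,b in [("wide",(368,207),(213,157)),("narrow",(198,149),(271,243))]:
    A=blob(t,"red",a,18);B=blob(s,"red",b,18); print(n,A[0],A[1].round(4),A[2].round(4),B[1].round(4),B[2].round(4)); r[n]=((A[1]+B[1])/2)[:2]
tip=[ray(t,(277.7,138.5),.072),ray(s,(211.5,190.2),.072)]; foot=ray(s,(213.5,209.5),.014)
print("tip",np.round(tip,4),"foot front",foot.round(4))
st()
for d in (67,-113):
  for n in r: print(n,d,ik([*r[n],.02],down(d)))
  print("pin",ik([.612,-.084,.05],down(d)),ik([.612,-.084,.16],down(d)))
E
```

```text
wide [367.78308026 206.56796819] [ 0.4483 -0.3157  0.013 ] 0.0669 [ 0.4449 -0.3142  0.013 ] 0.0557
narrow [197.66521106 148.54221252] [0.5916 0.1193 0.013 ] 0.0472 [0.5866 0.1196 0.013 ] 0.0466
tip [[ 0.6088 -0.0826  0.072 ]
 [ 0.61   -0.08    0.072 ]] foot front [ 0.6126 -0.0763  0.014 ]
t 0.4 pos [ 0.1675 -0.4975  0.2481] grip 0.999 F [ 1.05  0.13 -0.56]
wide 67 [-0.73692284  0.17866704 -0.21881133  1.17331796  0.         -0.33549711]
narrow 67 [ 0.08852113  0.31284055 -0.05800844  1.19994733  0.          0.48994686]
pin [-0.2449138   0.33191025  0.02804578  1.26693186  0.          0.15651193] [-0.2449138   0.2879947   0.19476611  1.47756774  0.          0.15651193]
wide -113 [-0.73692284  0.17866704 -0.21881133  1.17331796  0.          2.80609554]
narrow -113 [ 0.08852113  0.31284055 -0.05800844  1.19994733  0.         -2.6516458 ]
pin [-0.2449138   0.33191025  0.02804578  1.26693186  0.         -2.98508073] [-0.2449138   0.2879947   0.19476611  1.47756774  0.         -2.98508073]
```

Run:
```python
from h import *
R=down(67); x=[.4466,-.3148]
move_to([*x,.13],R); move_l([*x,.05],v=.1)
z=lower(x,.046,.020,R,step=.013,v=.06); st()
grasp(); st(); c=capture("scene")
cv2.imwrite("pics/g1.png",cv2.resize(c["img"][90:220,140:320],(720,520))[:,:,::-1])
move_l([*x,.16],v=.12); st(); c=capture("scene"); cv2.imwrite("pics/g2.png",cv2.resize(c["img"][40:220,140:320],(600,600))[:,:,::-1])
```

```text
lowered to 0.020000000000000004 [ 0.4461 -0.3143  0.0192] df -1.58
t 3.9 pos [ 0.4461 -0.3143  0.0192] grip 0.999 F [0.   0.3  0.06]
t 4.27 pos [ 0.4473 -0.3154  0.021 ] grip 0.666 F [-0.42  0.35  2.76]
t 5.63 pos [ 0.446  -0.3143  0.1587] grip 0.672 F [ 0.17 -0.59 -1.21]
```

View pics/g2.png

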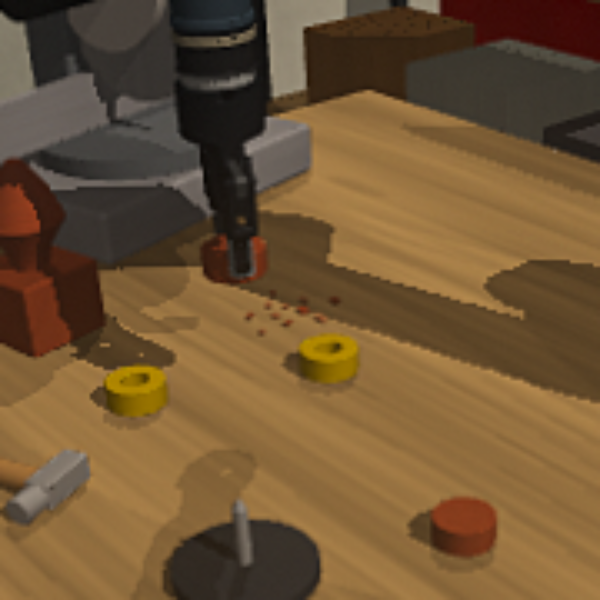

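Picture 4: the wide collar is lifted clear and held level at crop (237,260), with the stand below at (245,560). I'll carry it over the pin and check alignment before lowering.

Run:
```python
from h import *
R=down(67); x=[.610,-.0825]
move_to([*x,.16],R); move_l([*x,.105],v=.1); st(); wait(.2)
F=np.array([sense()["wrist_force"] for _ in range(3)]); print(F.round(2))
c=capture("scene"); e=proj(c,[*x,.098]); print("expected ctr",e,"tip",proj(c,[*x,.072]))
u,p,d,_=blob(c,"red",e,22,.098); print("seen",u,p.round(4),d)
cv2.imwrite("pics/p1.png",cv2.resize(c["img"][150:230,165:265],(750,600),interpolation=cv2.INTER_CUBIC)[:,:,::-1])
```

```text
t 7.48 pos [ 0.6101 -0.0829  0.1053] grip 0.671 F [ 1.47  0.44 -0.97]
[[ 0.18 -0.55 -1.85]
 [ 0.18 -0.55 -1.85]
 [ 0.18 -0.55 -1.85]]
expected ctr [210.00339175 181.23554936] tip [210.94014375 189.80893524]
seen [204.35517241 182.12528736] [ 0.6229 -0.0888  0.098 ] 0.03691220208903493
```

View pics/p1.png

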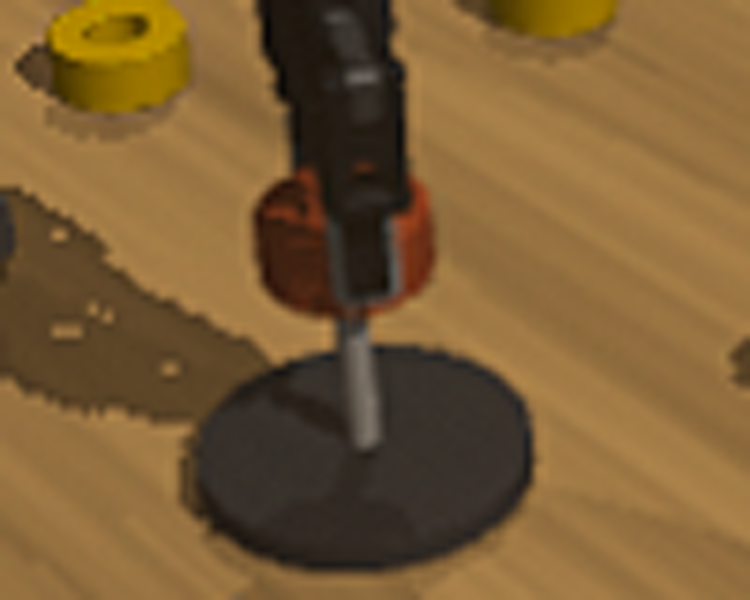

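Picture 5: the held collar is centred at crop (344,240), in line with the pin axis (about 345 extrapolated up), so the offset is about 1 mm. Lowering now.

Run:
```python
from h import *
R=down(67); x=[.610,-.0825]
lower(x,.100,.040,R,fmax=6,step=.010,v=.06); st()
z=lower(x,.038,.032,R,fmax=5,step=.001,v=.02); wait(.2); st()
c=capture("scene")
cv2.imwrite("pics/p2.png",cv2.resize(c["img"][150:230,165:265],(750,600),interpolation=cv2.INTER_CUBIC)[:,:,::-1])
```

```text
lowered to 0.040000000000000036 [ 0.6093 -0.0823  0.0391] df -0.11
t 9.88 pos [ 0.6093 -0.0823  0.0391] grip 0.672 F [-0.13 -0.69 -2.09]
lowered to 0.033999999999999996 [ 0.6101 -0.0825  0.035 ] df 6.71
t 11.33 pos [ 0.6101 -0.0825  0.035 ] grip 0.668 F [-3.67  1.09  5.46]
```

View pics/p2.png

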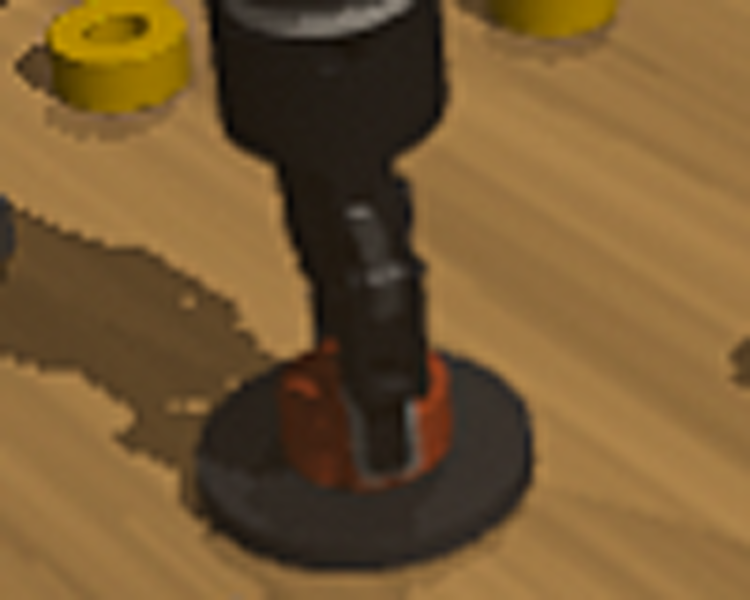

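Picture 6: the collar sits on the disc at crop (365,415). Contact came at the expected TCP height of 0.034 with about 7 N. Releasing it and fetching the narrow collar.

Run:
```python
from h import *
R=down(67); x=[.610,-.0825]
open_jaws(); st(); move_l([*x,.15],v=.12)
n=[.589,.1195]
move_to([*n,.13],R); c=capture("scene"); 
cv2.imwrite("pics/w.png",cv2.resize(c["img"][160:260,170:295],(750,600),interpolation=cv2.INTER_CUBIC)[:,:,::-1])
u,p,d,_=blob(c,"red",(213,205),25,.027); print("wide on stand",u,p.round(4),d)
move_l([*n,.05],v=.1); lower(n,.046,.020,R,fmax=6,step=.013,v=.06)
grasp(); st(); move_l([*n,.16],v=.12); wait(.1); st(); c=capture("scene")
e=proj(c,[*n,.153]); print(e,blob(c,"red",e,20,.153)[:3])
x0,y0=int(e[0])-50,int(e[1])-40
cv2.imwrite("pics/g3.png",cv2.resize(c["img"][y0:y0+80,x0:x0+100],(750,600),interpolation=cv2.INTER_CUBIC)[:,:,::-1])
```

```text
t 11.78 pos [ 0.6099 -0.0825  0.0336] grip 1.001 F [-0.26 -0.77 -0.29]
wide on stand [212.30911681 201.65527066] [ 0.6041 -0.0918  0.027 ] 0.0485412661445531
lowered to 0.020000000000000004 [0.5882 0.1194 0.0191] df -1.34
t 16.19 pos [0.5897 0.1196 0.0208] grip 0.486 F [0.28 0.09 3.23]
t 17.61 pos [0.5883 0.1194 0.1586] grip 0.487 F [ 0.27  0.56 -1.23]
[270.12045571 193.36916155] (array([282.57283951, 198.81975309]), array([0.58345052, 0.15202586, 0.153     ]), np.float64(0.02949900904282932))
```

View pics/w.png

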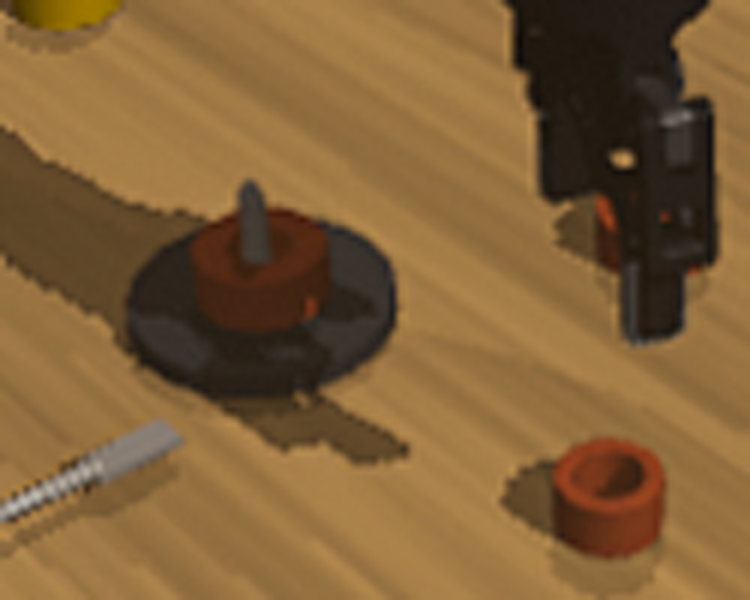

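View pics/g3.png

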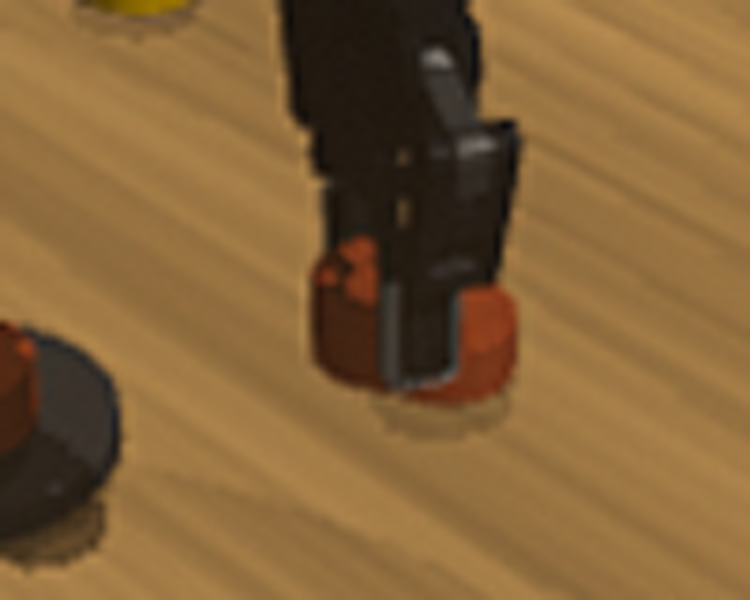

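Picture 7: the wide ring lies flat at crop (261,270) with the pin through its bore. Picture 8: the narrow collar is held at crop (385,320), and the untouched solid disc shows just behind it on the right. I'll place it next, with the final alignment checked by pixel numbers.

Run:
```python
from h import *
R=down(67); x=[.610,-.0825]
move_to([*x,.17],R); move_l([*x,.110],v=.1); wait(.2); st()
c=capture("scene"); print("expected",proj(c,[*x,.103]))
cv2.imwrite("pics/p3.png",cv2.resize(c["img"][150:230,165:265],(750,600),interpolation=cv2.INTER_CUBIC)[:,:,::-1])
```

```text
t 19.43 pos [ 0.6108 -0.0827  0.1113] grip 0.487 F [-0.38 -0.22  0.25]
expected [209.82071696 179.55780954]
```

View pics/p3.png

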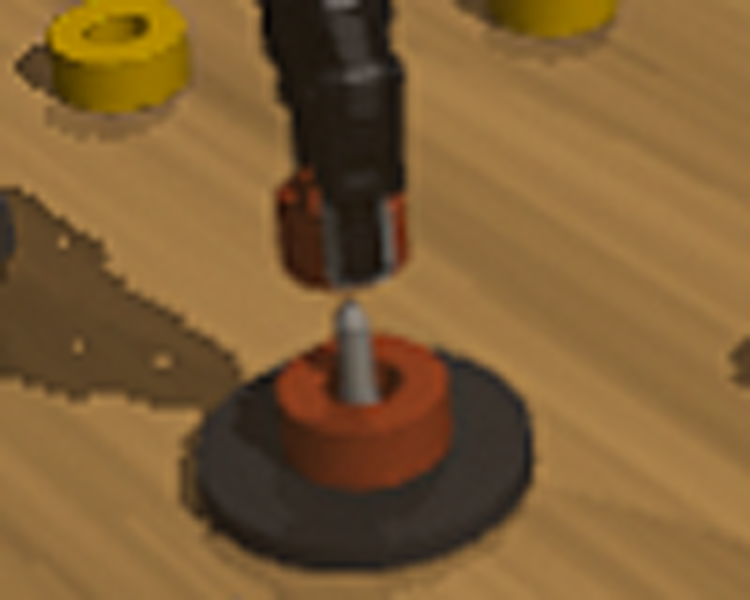

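Picture 9: the held narrow collar is centred at crop (342,228) and the pin axis extrapolates to about (341,235), so it's aligned. Lowering.

Run:
```python
from h import *
R=down(67); x=[.610,-.0825]
lower(x,.104,.066,R,fmax=6,step=.0095,v=.06); st()
z=lower(x,.064,.059,R,fmax=5,step=.001,v=.02); wait(.2); st()
if abs(z-.060)<.0025:
    open_jaws(); st(); move_l([*x,.17],v=.12); move_to([.45,.05,.25],R); wait(.5); st()
c=capture("scene");t=capture("top")
o=np.zeros((400,800,3),np.uint8);o[:,:450]=cv2.resize(c["img"][150:230,165:255],(450,400),interpolation=cv2.INTER_CUBIC)
o[:,450:]=cv2.resize(t["img"][100:180,240:310],(350,400),interpolation=cv2.INTER_CUBIC)
cv2.imwrite("pics/f.png",o[:,:,::-1])
print([proj(c,[*x,k]) for k in(.014,.04,.066,.072)])
u=blob(c,"grey",(373,254),18); print("grey",u[0],u[1].round(4))
```

```text
lowered to 0.06600000000000002 [ 0.6094 -0.0823  0.0651] df 0.06
t 20.97 pos [ 0.6094 -0.0823  0.0651] grip 0.488 F [ 0.08  0.15 -0.37]
lowered to 0.059 [ 0.6101 -0.0825  0.0608] df 8.43
t 22.67 pos [ 0.6101 -0.0825  0.0608] grip 0.487 F [-3.94  1.26  7.89]
t 23.18 pos [ 0.6099 -0.0825  0.0586] grip 0.994 F [-0.76 -0.46  0.18]
t 25.64 pos [0.4502 0.0498 0.2498] grip 1.001 F [-0.12  0.45  0.17]
[array([212.95202759, 208.05572218]), array([212.06323418, 200.02246685]), array([211.15321076, 191.75202507]), array([210.94014375, 189.80893524])]
grey [373.21077184 252.97413062] [0.4414 0.3036 0.013 ]
```

View pics/f.png

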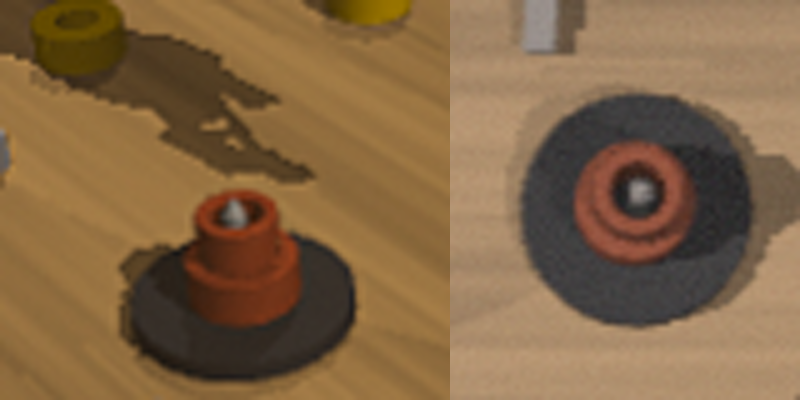

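Picture 10: both collars are stacked flat on the pin. In scene, the narrow is at crop (236,230) on the wide at (243,280). In top view the pin is centred in the bore at (640,190). The grey collar's position is unchanged and the gripper is clear, so I'm handing in.

```bash
python3 -c "
from bench import *
hand_in()"
```

```text
the job is handed in; nothing more can be done
```

The job is handed in: the wide brick-red collar sits flat on the stand's base, with the narrow one flat on top of it, both threaded on the pin.

- **Placing:** I lowered both until contact, about 7 N for the wide and 8 N for the narrow. Contact came within about 1 mm of the expected heights, and only then did I open the jaws. The last check was at 25.6 s on the robot's clock, against the 58 s limit.
- **Last pictures:** both views show the two collars level, with the pin near the middle of the bore and the gripper clear. The grey collar measured within 1 mm of where it started. I never reached for the solid red disc or the yellow rings, but did not measure them again at the end.
- **Checks that disagreed:**
  - The two cameras differed by 2–5 mm on the collar and pin positions, so I used averages; the pin has 8 mm of clearance all round inside the bore.
  - Automatic colour measurements of the held and placed collars were thrown off by the fingers, the shadow or the red disc behind. I judged alignment there from the enlarged pictures instead.

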